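# Stow the checked pulley and reset its months counter to 6

## Robot

A 6-joint arm with a two-finger parallel gripper is mounted at the origin on the work surface. World frame = base frame: x ahead of the robot, y to its left, z up, the work surface at z = 0. Lengths are in mm, angles in rad, forces in N, time in s.
With the tool pointing down it reaches from about 350 to 800 mm from the base axis. Payload 7.3 kg.
Tool frame: the origin (TCP) lies midway between the tips of the shut fingers; the grasp point (between the pads) lies 19 mm behind it (ctrl.grip_depth is the distance from the TCP to the grasp point, in mm); z points along the fingers, x is the direction in which the jaws open and shut, and the axes are right-handed (so a half turn about z gives the same grasp; the last joint's range is limited). The gripper opens to 85 mm and grips with 20 to 120 N. Pads are 22 mm wide; open, the fingers measure 114 mm over their backs; the gripper's body (76 mm by 85 mm) begins 54 mm behind the grasp point. The pads swing forward as they close: fully open they stand 13 mm farther back than shut.
Start: joints at [1.063, 0.342, 1.524, -0, 1.275, -0.146], TCP at [185.815, 491.037, 231.322] pointing down, gripper open.
Joint ranges: [-2.53, 2.53], [-0.77, 2.02], [0.04, 2.7], [-1, 4.14], [0.28, 2.66], [-3.11, 3.11]. Speed limits (rad/s): [2.57, 2.57, 3.14, 3.14, 3.14, 3.14].

## Interface

Orientations are given as a rotation vector (axis times angle).
In Python, from rig import monitor, eyes, sign_off, ctrl gives the robot as it stands.
- The arm moves only by the tool move_arm, never from a script. Its argument "series" is a list that holds one entry, the list of rows, each a list of 5 numbers: the closure, from 0 (fully open) to 1 (shut), then the shift along the tool's x, y, z in units of 60 mm (1.0 is 60 mm), then the turn about the tool's z in units of 8 degrees (1.0 is 8 degrees). A call has 1 to 5 rows; each row is the pose to reach, as a shift and turn from the pose commanded when the call began, along the tool's axes at that moment; what a row does not reach only later rows make up. A row lasts 1/8 s, in which the tool goes at most 62.5 mm and 10.7 degrees, less where a joint would pass 70% of its speed; a pose out of reach is approached as far as the arm can. A call with a gripper value outside its range is refused whole. The fingers move at their own pace and stop on an object; "grip_force" is the grip in N (left out, the last holds). Time passes only in rows, so rows that repeat a pose let the fingers close. It gives the time, the measured TCP pose, the force and the opening at its end, in the units of the state.
- monitor.sense(): the state, without advancing time (a new reading comes with each control period).
- eyes.snapshot(name): name is "side" or "top"; returns a dict with "color" (400x640x3 uint8, red, green, blue), "fx", "fy", "cx", "cy" (pixels), "dist" ([k1, k2, p1, p2, k3] as OpenCV has them; the pictures are not rectified), "world_to_cam" (4x4, takes a point from world to camera coordinates). Camera axes: x right, y up, looking along -z (the intrinsics and any distortion apply to the point x, -y, -z); pixel columns grow to the right and rows downward; lengths in mm; the calibration is good to about 2 mm. A picture is of the moment at which its call begins. There is no depth.
- sign_off(): hands the job in, once; it reports no verdict.
The state is a dict: "time": time; "joints": joint angles; "joint_vel": joint speeds; "effort": joint torques, N m; "tcp_pos": TCP position; "ee_rot": TCP orientation; "wrist_force": force on the tool from outside, world axes, zero at the start; "wrist_torque": the same for the moment, N m; "grip_width": opening from 0.0 (shut) to 1.0 (fully open).
Only numpy, scipy, OpenCV 4.12 (cv2) and the standard library are available. Lean on these libraries where they do the work, as an engineer would, in place of code of your own. Each camera call takes 0.05 s, during which the arm holds its last target. There are 200 camera calls.

## Task

The green rescue pulley has passed its check. Push it along its stowage cradle, eye first, so that it lifts the orange gravity catch itself and goes on until the catch has dropped behind it; then roll the thumbwheel of the months-to-next-check counter up, ridge by ridge, until 6 stands square in the window. Leave the other gear where it lies.

Things in the scene. Friction and masses are not known exactly. Their poses are not given: they have to be found in the camera images.
- cradle: Fixed grey stowage cradle, a level open-topped tray 380 mm long. Origin on the worktop; x along the way in (mouth at x = -210 mm, end stop at +157), y left, z up. Floor 6 mm above the worktop. Lead-in rails 28 mm tall narrow from 170 mm apart at the mouth to 96 mm at x = -27; then straight rails 96 mm apart, 32 mm tall. Tallest part: the catch bracket on the left (+y) rail, 58 mm.
- catch (a joint): Orange gravity catch, an arm 62 mm long that hangs into the way beside the left rail only (cradle y from 25 to 43 mm), sloping down and forward from its hinge pin (cradle x = -40 mm, 49 mm above the worktop). In rad: 0 = down on its stop, grows as its nose is lifted (about 0.5 when it lies on the pulley, at most 1.2). 80 g; falls by its own weight and bars the way back.
- catch_nose (a point): The catch's rounded lower end, radius 4 mm; with the catch down it is at x = 10 mm, y = 34 mm in the cradle's frame, 12 mm above the worktop. Lifted, it swings up and forward, and drops once the pulley's tail is beyond about x = 25 mm.
- pulley_mid (a point): Rescue pulley, green side plates and steel sheave, loose, 0.4 to 0.7 kg, lying flat in the cradle's lead-in; its centre, half-way up. 124 mm long, 80 wide, 32 thick (bolt head 3.5 mm more). Oblong with cut corners; x runs from the flat tail to the end with the 24 mm eye, which points into the cradle; z up. Starts up to 6 mm off the cradle's centre line, turned up to 0.1 rad; slides with a few newtons.
- pulley_tail (a point): Middle of the pulley's flat tail edge, 62 mm behind its centre (its own -x), half-way up: the place to push. When the eye end meets the end stop the tail lies at x = 33 mm in the cradle's frame.
- counter: Fixed counter of the months to the next check: blue housing 156 mm (x) by 101 mm (y), 104 mm tall, on a 176 by 116 mm foot; a thumbwheel stands out of its top to 140 mm. Origin on the worktop under its middle; x is the way the top of the wheel is pushed to count up (away from the robot), y along the axle. A blue hood over the digit band (y below -5 mm), up to 133 mm high, leaves a window on top.
- wheel_axis (a point): Point on the wheel's level axle, 72 mm above the worktop, at the middle of the ridged band (21 mm to either side along y; counter y = 18.5 mm). Drum radius there 55 mm; ten orange ridges 6 mm thick stand out to radius 68 mm, 36 degrees apart. With a digit square in the window one ridge stands 18 degrees before the top (to the counter's -x) and one 18 degrees after it.
- window (a point): Top of the wheel's digit band, where the shown digit faces up, 130 mm above the worktop; white faces, black digits 27 mm tall, upright for someone at the robot (tops towards the counter's +x).
- month_wheel (a joint): Turn of the thumbwheel in rad, 0.628 (36 degrees) a digit: digit n is square in the window at 0.628 n. Grows as the wheel's top goes towards the counter's +x. Digits 0 to 9, stops at both ends; starts anywhere from 0.42 to 2.72, not always square. Held by friction only: it stays where it is left, turns with 1 to 2 N at a ridge and does not run on.
- carabiner_1_mid (a point): Blue locking carabiner, 118 by 70 mm, 12 mm thick, loose on the worktop between cradle and counter; its centre. To be left alone.
- carabiner_2_mid (a point): A like blue carabiner in the open pine crate on the right; its centre. To be left alone.
- descender_mid (a point): Silver figure-eight descender, 150 by 93 mm, 13 mm thick, loose on the worktop beyond; its centre. To be left alone.
- belay_plate_mid (a point): Steel belay plate, 95 by 60 by 8 mm, loose on the worktop near the robot; its centre. To be left alone.
- caliper_mid (a point): Steel caliper, 230 mm long, loose on the worktop on the left; middle of its beam. To be left alone.
Not all that is in view belongs to the job. What is shaped like the counter but pink or red is not meant.

How it is judged:
By the outcome, as a careful person would: the job done as asked, in the order asked, and still so for the second after the job is handed in, with the robot touching nothing.
It also fails if it takes over 72 s, if anything falls off the work surface, if the arm or the gripper's body presses on something with over 40 N, if the wrist force passes 120 N, or if a joint passes its speed limit or range.

## Working session

There is one attempt and no reset: what is moved stays moved. The work goes in short steps, Python scripts to look and compute and a tool call to move; the robot and the scene stay as the last step left them, time stands still between calls to the robot, and variables do not carry over. Pictures are saved under pics/ and viewed, about 8 in all and at most 12, crops included, and the job is handed in when it is done.

Besides the shell and the picture viewer there is one more tool, called after "Emit:" by a JSON object that holds its "api" and its "payload", one argument or row to a line. move_arm: Moves the arm, as the interface text tells. Its arguments: {"type":"object","properties":{"series":{"type":"array","items":{"type":"array","items":{"type":"array","items":{"type":"number"}}}},"grip_force":{"type":"number"}},"required":["series"]}

```bash
mkdir -p pics; ls
cat > h.py <<'E'
import numpy as np, cv2
from rig import monitor, eyes, sign_off, ctrl
def snap(n,f=None):
    s=eyes.snapshot(n); s['n']=n
    if f: cv2.imwrite('pics/'+f,s['color'][:,:,::-1])
    return s
def K(s): return np.array([[s['fx'],0,s['cx']],[0,s['fy'],s['cy']],[0,0,1.]])
def ray(s,uv):
    p=cv2.undistortPoints(np.array([[uv]],float),K(s),np.array(s['dist'],float))[0,0]
    T=np.array(s['world_to_cam']);R=T[:3,:3]
    return -R.T@T[:3,3], R.T@np.array([p[0],-p[1],-1.])
def onz(s,uv,z):
    o,d=ray(s,uv); return o+d*(z-o[2])/d[2]
def proj(s,P):
    T=np.array(s['world_to_cam']);P=np.atleast_2d(np.array(P,float))
    c=P@T[:3,:3].T+T[:3,3]; c=c*[1,-1,-1]
    return cv2.projectPoints(c.reshape(-1,1,3),np.zeros(3),np.zeros(3),K(s),np.array(s['dist'],float))[0].reshape(-1,2)
E
python3 - <<'E'
from h import *
a=snap('top','top0.png');b=snap('side','side0.png')
for s in(a,b):
    T=np.array(s['world_to_cam']);print(s['fx'],s['dist'],-T[:3,:3].T@T[:3,3],T[:3,:3].round(2).tolist())
print(monitor.sense())
E
```

```text
pics
422.62590243793875 [0.00893182 0.         0.         0.         0.        ] [ 361.45009062   65.76641374 1614.06771489] [[-0.02, -1.0, 0.01], [0.99, -0.02, 0.15], [-0.15, 0.01, 0.99]]
467.8519040539323 [0.01617418 0.         0.         0.         0.        ] [  40.00950329 1328.22697559  892.21939878] [[-0.93, -0.37, -0.02], [0.17, -0.47, 0.87], [-0.33, 0.8, 0.49]]
{'time': 0.1, 'joints': array([ 1.06301870e+00,  3.42664692e-01,  1.52490113e+00,  2.60876861e-05,
        1.27543025e+00, -1.46016300e-01]), 'joint_vel': array([-4.70640982e-05, -2.56735230e-04, -2.57123756e-03, -3.12488757e-04,
       -1.57418303e-03,  4.58810451e-04]), 'effort': array([ 1.29379914e-03, -4.34443009e+01, -2.46492380e+01, -2.48746155e-04,
        4.68269165e-03, -1.88393949e-05]), 'tcp_pos': array([185.61398679, 490.71263664, 230.69653111]), 'ee_rot': array([ 2.58434200e+00,  1.78522126e+00, -1.99376044e-03]), 'wrist_force': array([ 0.37327439,  0.63901988, -0.05111655]), 'wrist_torque': array([-0.01469673, -0.00549146,  0.03621345]), 'grip_width': 1.0017048357035323}
```

View pics/top0.png

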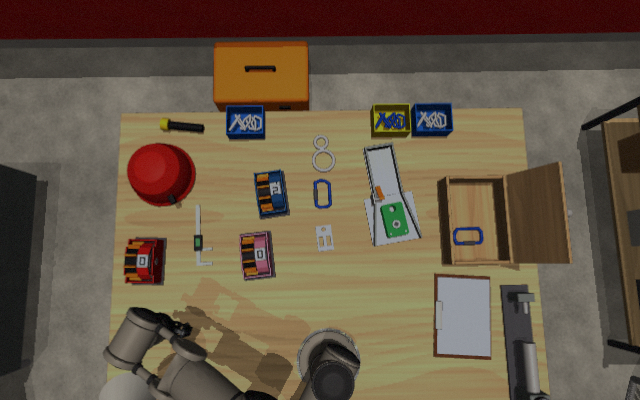

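View pics/side0.png

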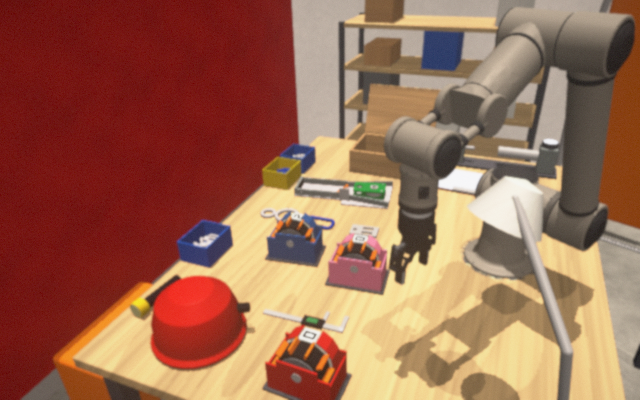

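The candidates in the top view are these:
- **Counter:** blue (270,193) is the one meant. Pink (256,255) and red (144,260) are decoys.
- **Pulley:** green (395,220).
- **Catch:** orange (378,193).
- **Blue carabiners:** (322,193) and (467,236), to be left alone.

I'll check the choice in one close crop.

Run:
```python
from h import *
a=snap('top');b=snap('side')
A=cv2.resize(a['color'][135:255,350:430],None,fx=5,fy=5,interpolation=cv2.INTER_CUBIC)
B=cv2.resize(a['color'][160:230,240:300],None,fx=6,fy=6,interpolation=cv2.INTER_CUBIC)
B=cv2.copyMakeBorder(B,0,600-B.shape[0],0,0,cv2.BORDER_CONSTANT)
cv2.imwrite('pics/crop1.png',np.hstack([A,B])[:,:,::-1])
def blob(s,m,n,z):
    c=max(cv2.findContours(m.astype(np.uint8),cv2.RETR_EXTERNAL,cv2.CHAIN_APPROX_NONE)[0],key=cv2.contourArea)
    P=np.array([onz(s,p[0],z)[:2] for p in c],np.float32)
    r=cv2.minAreaRect(P); print(n,s['n'],cv2.contourArea(c),'px',c[:,0].mean(0).round(1),'rect',np.round(r[0],1),np.round(r[1],1),round(r[2],2)); return c
for s in(a,b):
    h=cv2.cvtColor(s['color'],cv2.COLOR_RGB2HSV);H,S,V=[h[...,i].astype(int) for i in range(3)]
    blob(s,(H>50)&(H<85)&(S>110)&(V>60),'green',38)
    o=(H>4)&(H<18)&(S>130)
    m=np.zeros_like(o)
    if s['n']=='top':m[180:205,365:390]=1
    else:m[180:200,335:360]=1
    blob(s,o&m,'catch',40)
    if s['n']=='top':
        m[:]=0;m[160:225,245:298]=1
        blob(s,(H>100)&(H<128)&(S>90)&m,'counter',104)
        m[:]=0;m[170:215,308:336]=1
        blob(s,(H>100)&(H<128)&(S>90)&m,'carab',12)
```

```text
green top 638.0 px [393.8 219.4] rect [ 508.3 -258.3] [120.6  83.6] 11.19
catch top 49.5 px [379.2 192.3] rect [ 610.6 -207. ] [50.4 18.3] 18.17
counter top 1131.5 px [270.  192.4] rect [607.5 200.1] [158.8 102.1] 7.6
carab top 109.0 px [323.2 193.4] rect [617.   7.] [110.4  62.7] 2.14
green side 164.5 px [370.8 187.8] rect [ 509.4 -252.8] [119.4  92.1] 13.11
catch side 5.0 px [346.  185.2] rect [ 598.6 -241.3] [20.9 10.9] 85.26
```

View pics/crop1.png

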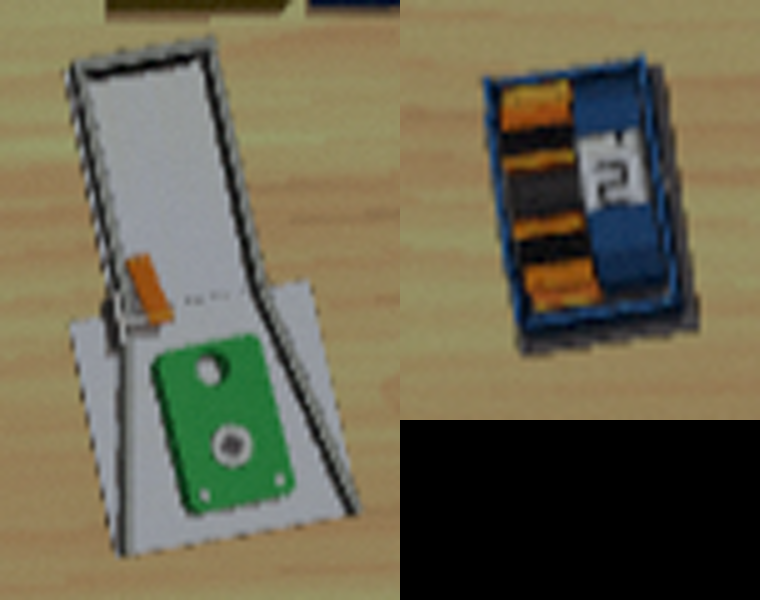

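Run:
```python
from h import *
a=snap('top')
q=lambda x,y,z:onz(a,(350+(x-2)/5,135+(y-2)/5),z)[:2].round(1)
for n,p in dict(LfarTop=(72,65,32),RfarTop=(212,40,32),Lmouth=(122,555,28),Rmouth=(355,515,28),LkinkTop=(115,320,32),RkinkTop=(265,285,32),baseL=(75,325,0),baseR=(310,285,0),tailL=(190,513,38),tailR=(290,490,38),eyeL=(155,358,38),eyeR=(258,338,38),bolt=(232,445,41),eye=(211,370,38)).items(): print(n,q(*p))
# counter frame overlay later
```

```text
LfarTop [ 788.5 -156.7]
RfarTop [ 806.7 -265.9]
Lmouth [ 412.2 -181. ]
Rmouth [ 439.  -357.1]
LkinkTop [ 589.1 -182.1]
RkinkTop [ 614.1 -297.4]
baseL [ 590.3 -156. ]
baseR [ 618.7 -339.7]
tailL [ 442.1 -231.4]
tailR [ 457.9 -306.9]
eyeL [ 558.8 -210.2]
eyeR [ 572.7 -288.7]
bolt [ 492.  -264.5]
eye [ 549. -252.]
```

```bash
cat >> h.py <<'E'
from scipy.spatial.transform import Rotation as Ro
def go(x,y,z,yaw=None):
    s=monitor.sense();R=Ro.from_rotvec(s['ee_rot']).as_matrix();d=R.T@(np.array([x,y,z])-s['tcp_pos'])/60
    cur=np.arctan2(R[1,0],R[0,0])
    t=0 if yaw is None else -((yaw-cur+np.pi/2)%np.pi-np.pi/2)*180/np.pi/8
    print('t',round(s['time'],2),'tcp',s['tcp_pos'].round(1),'yaw',round(cur,3),'F',s['wrist_force'].round(1),'j6',s['joints'][5].round(2),'-> shift',d.round(3),'turn',round(t,3))
O=np.array([631.4,-237.2]);A=0.150
def cr(x,y,z): return (*(O+[x*np.cos(A)-y*np.sin(A),x*np.sin(A)+y*np.cos(A)]),z)
E
python3 -c "
from h import *
go(450,230,231,.15)
print(cr(-235,-4,0))"
```

```text
t 0.25 tcp [185.7 490.9 231. ] yaw 1.209 F [ 0.5 -0.1  0.2] j6 -0.15 -> shift [-2.507e+00  5.658e+00  1.000e-03] turn 7.584
(np.float64(399.63654921492446), np.float64(-276.27304544303996), 0)
```

Emit:
{"api": "move_arm", "payload": {
  "series": [
    [[1, -2.5, 5.66, 0, 7.58], [1, -2.5, 5.66, 0, 7.58], [1, -2.5, 5.66, 0, 7.58], [1, -2.5, 5.66, 0, 7.58], [1, -2.5, 5.66, 0, 7.58]]
  ]
}}

```text
time: 0.88
tcp_pos: [409.7, 270.2, 231.4]
ee_rot: [-3.114, -0.416, -0.001]
wrist_force: [0.1, 1.1, 1.5]
grip_width: 0.0
```

```bash
python3 -c "
from h import *
go(400,-276,180,.15)"
```

```text
t 0.88 tcp [409.7 270.2 231.4] yaw 0.265 F [0.1 1.1 1.5] j6 0.16 -> shift [-2.544  8.743  0.853] turn 0.826
```

Emit:
{"api": "move_arm", "payload": {
  "series": [
    [[1, -2.5, 8.7, 0.5, 0.83], [1, -2.5, 8.7, 0.5, 0.83], [1, -2.5, 8.7, 0.5, 0.83], [1, -2.5, 8.7, 0.5, 0.83], [1, -2.5, 8.7, 0.5, 0.83]]
  ]
}}

```text
time: 1.5
tcp_pos: [405.6, -42.2, 214.2]
ee_rot: [3.132, 0.244, 0.001]
wrist_force: [0.7, -0.6, 1.4]
grip_width: 0.001
```

```bash
python3 -c "
from h import *
go(400,-276,120,.15)"
```

```text
t 1.5 tcp [405.6 -42.2 214.2] yaw 0.156 F [ 0.7 -0.6  1.4] j6 -0.45 -> shift [-0.698  3.835  1.569] turn 0.041
```

Emit:
{"api": "move_arm", "payload": {
  "series": [
    [[1, -0.7, 3.83, 1.57, 0.04], [1, -0.7, 3.83, 1.57, 0.04], [1, -0.7, 3.83, 1.57, 0.04], [1, -0.7, 3.83, 1.57, 0.04], [1, -0.7, 3.83, 1.57, 0.04]]
  ]
}}

```text
time: 2.12
tcp_pos: [398.9, -276.7, 118.0]
ee_rot: [-3.132, -0.228, 0.003]
wrist_force: [-0.4, 0.7, 0.2]
grip_width: 0.001
```

Run:
```python
from h import *
go(400,-276,18,.15)
a=snap('top');b=snap('side')
A_=cv2.resize(a['color'][135:255,340:440],None,fx=4,fy=4,interpolation=cv2.INTER_CUBIC)
B=cv2.resize(b['color'][160:230,280:420],None,fx=4,fy=4,interpolation=cv2.INTER_CUBIC)[:480,:400]
B=cv2.copyMakeBorder(B,0,480-B.shape[0],0,400-B.shape[1],cv2.BORDER_CONSTANT)
cv2.imwrite('pics/c2.png',np.hstack([A_,B])[:,:,::-1])
```

```text
t 2.12 tcp [ 398.9 -276.7  118. ] yaw 0.145 F [-0.4  0.7  0.2] j6 -0.91 -> shift [ 0.022 -0.007  1.666] turn -0.033
```

View pics/c2.png

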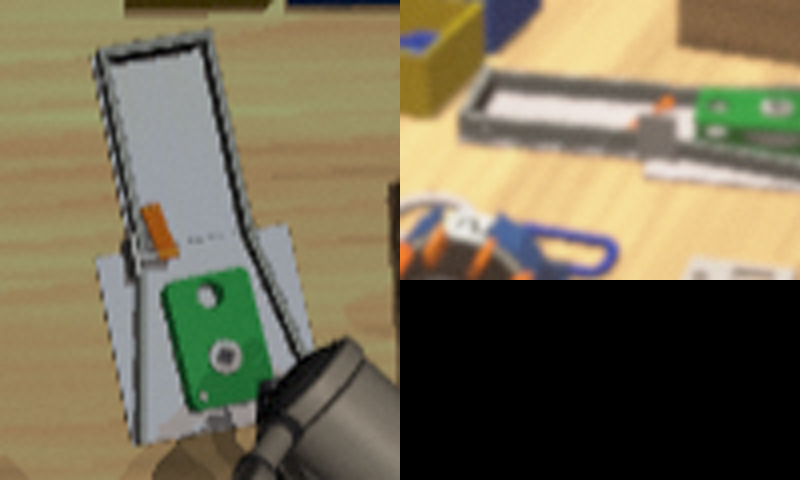

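The fingers stand behind the pulley's tail at about (220,420) in the left crop. The catch, at (158,230), is down and free. I'll lower the tool and push.

Emit:
{"api": "move_arm", "payload": {
  "series": [
    [[1, 0, 0, 0.85, -0.03], [1, 0, 0, 1.66, -0.03], [1, 0, 0, 1.66, -0.03], [1, 0.2, 0, 1.66, -0.03], [1, 0.4, 0, 1.66, -0.03]]
  ]
}}

```text
time: 2.85
tcp_pos: [426.1, -270.8, 22.7]
ee_rot: [3.129, 0.242, 0.005]
wrist_force: [-0.1, -0.2, -0.4]
grip_width: 0.001
```

Emit:
{"api": "move_arm", "payload": {
  "series": [
    [[1, 0.15, 0, 0, 0], [1, 0.3, 0, 0, 0], [1, 0.45, 0, 0, 0], [1, 0.6, 0, 0, 0], [1, 0.75, 0, 0, 0]]
  ]
}}

```text
time: 3.48
tcp_pos: [467.8, -263.1, 20.6]
ee_rot: [-3.132, -0.242, 0.003]
wrist_force: [-5.4, -0.5, 3.3]
grip_width: -0.003
```

```bash
cat >> h.py <<'E'
def green(s,z=38):
    h=cv2.cvtColor(s['color'],cv2.COLOR_RGB2HSV);H,S,V=[h[...,i].astype(int) for i in range(3)]
    m=((H>50)&(H<85)&(S>110)&(V>60)).astype(np.uint8)
    c=max(cv2.findContours(m,cv2.RETR_EXTERNAL,cv2.CHAIN_APPROX_NONE)[0],key=cv2.contourArea)
    P=np.array([onz(s,p[0],z)[:2] for p in c])-O
    C=P@np.array([[np.cos(A),-np.sin(A)],[np.sin(A),np.cos(A)]])
    r=cv2.minAreaRect(C.astype(np.float32));print('green cradle x',C[:,0].min().round(1),C[:,0].max().round(1),'y',C[:,1].min().round(1),C[:,1].max().round(1),'rect',np.round(r[0],1),np.round(r[1],1),round(r[2],1))
def st():
    s=monitor.sense();d=s['tcp_pos'][:2]-O
    print('t',round(s['time'],2),'tcp cradle',round(d[0]*np.cos(A)+d[1]*np.sin(A),1),round(-d[0]*np.sin(A)+d[1]*np.cos(A),1),s['tcp_pos'][2].round(1),'F',s['wrist_force'].round(1))
E
python3 -c "
from h import *
st();green(snap('top','t3.png'));go(*cr(-140,-1,18),.15)"
```

```text
t 3.48 tcp cradle -165.6 -1.2 20.6 F [-5.4 -0.5  3.3]
green cradle x -135.8 -30.5 y -48.3 36.7 rect [-83.1  -5.9] [105.3  85. ] 0.3
t 3.52 tcp [ 469.1 -263.1   20.6] yaw 0.154 F [-1.6 -1.  -0. ] j6 -0.81 -> shift [ 0.406 -0.004  0.043] turn 0.032
```

Emit:
{"api": "move_arm", "payload": {
  "series": [
    [[1, 0.15, 0, 0, 0], [1, 0.3, 0, 0, 0], [1, 0.45, 0, 0, 0], [1, 0.6, 0, 0, 0], [1, 0.75, 0, 0, 0]]
  ]
}}

```text
time: 4.15
tcp_pos: [512.0, -256.2, 20.4]
ee_rot: [-3.132, -0.242, 0.003]
wrist_force: [-5.6, -1.0, 4.2]
grip_width: -0.002
```

Emit:
{"api": "move_arm", "payload": {
  "series": [
    [[1, 0.15, 0, 0, 0], [1, 0.3, 0, 0, 0], [1, 0.45, 0, 0, 0], [1, 0.6, 0, 0, 0], [1, 0.75, 0, 0, 0]]
  ]
}}

```text
time: 4.78
tcp_pos: [556.5, -249.4, 20.4]
ee_rot: [-3.132, -0.242, 0.003]
wrist_force: [-5.6, -0.5, 3.8]
grip_width: -0.004
```

Run:
```python
from h import *
st();a=snap('top');b=snap('side');green(a);go(*cr(0,-1,18),.15)
A_=cv2.resize(a['color'][135:255,340:440],None,fx=4,fy=4,interpolation=cv2.INTER_CUBIC)
B=cv2.resize(b['color'][160:220,300:400],None,fx=4,fy=4,interpolation=cv2.INTER_CUBIC)
B=cv2.copyMakeBorder(B,0,480-B.shape[0],0,0,cv2.BORDER_CONSTANT)
cv2.imwrite('pics/c4.png',np.hstack([A_,B])[:,:,::-1])
```

```text
t 4.78 tcp cradle -75.9 -0.8 20.4 F [-5.6 -0.5  3.8]
green cradle x -47.3 59.9 y -48.6 34.9 rect [23.   9.4] [ 71.5 121.9] 53.8
t 4.88 tcp [ 557.7 -249.3   20.3] yaw 0.154 F [-0.6 -0.5 -0.4] j6 -0.7 -> shift [1.245 0.006 0.039] turn 0.032
```

View pics/c4.png

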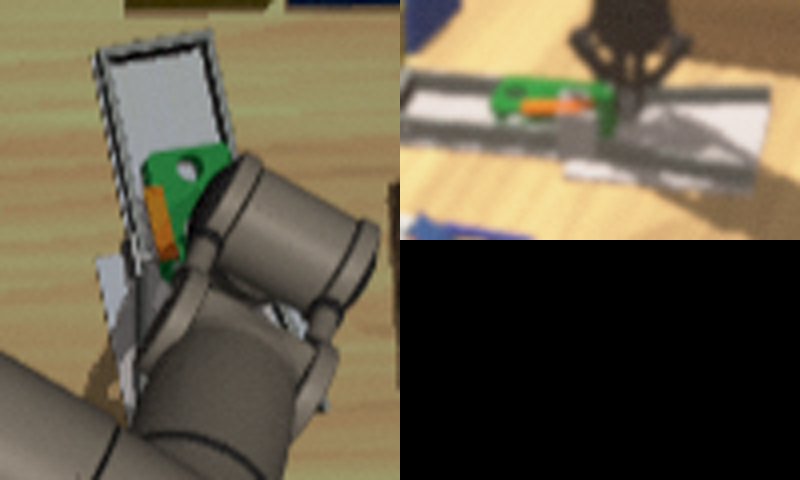

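The catch lies on the pulley, at (160,222) in the left crop and (550,107) in the right, and the gripper is well clear of the bracket. I'll keep pushing.

Emit:
{"api": "move_arm", "payload": {
  "series": [
    [[1, 0.15, 0, 0, 0], [1, 0.3, 0, 0, 0], [1, 0.45, 0, 0, 0], [1, 0.6, 0, 0, 0], [1, 0.75, 0, 0, 0]]
  ]
}}

```text
time: 5.5
tcp_pos: [602.1, -242.4, 20.1]
ee_rot: [-3.132, -0.242, 0.0]
wrist_force: [-4.0, -0.3, 0.1]
grip_width: -0.001
```

Emit:
{"api": "move_arm", "payload": {
  "series": [
    [[1, 0.12, 0, 0, 0], [1, 0.24, 0, 0, 0], [1, 0.36, 0, 0, 0], [1, 0.48, 0, 0, 0], [1, 0.55, 0, 0, 0]]
  ]
}}

```text
time: 6.12
tcp_pos: [634.7, -237.3, 20.2]
ee_rot: [-3.132, -0.242, -0.0]
wrist_force: [-3.6, -0.6, 0.1]
grip_width: 0.003
```

Run:
```python
from h import *
st();a=snap('top');green(a);go(*cr(17,-1,18),.15)
```

```text
t 6.12 tcp cradle 3.2 -0.6 20.2 F [-3.6 -0.6  0.1]
green cradle x 38.8 139.4 y -43.5 36.6 rect [104.1  12.6] [ 59.3 120. ] 57.4
t 6.17 tcp [ 635.1 -237.3   20.2] yaw 0.154 F [-1.2  0.1 -1.8] j6 -0.63 -> shift [0.222 0.008 0.037] turn 0.032
```

Emit:
{"api": "move_arm", "payload": {
  "series": [
    [[1, 0.05, 0, 0, 0], [1, 0.1, 0, 0, 0], [1, 0.15, 0, 0, 0], [1, 0.2, 0, 0, 0], [1, 0.2, 0, 0, 0]]
  ]
}}

```text
time: 6.8
tcp_pos: [646.7, -235.6, 20.3]
ee_rot: [3.132, 0.242, 0.002]
wrist_force: [-0.4, -0.0, -0.6]
grip_width: 0.001
```

Run:
```python
from h import *
st();a=snap('top');b=snap('side');green(a);go(*cr(17,-1,18),.15)
A_=cv2.resize(a['color'][135:235,340:440],None,fx=4,fy=4,interpolation=cv2.INTER_CUBIC)
B=cv2.resize(b['color'][165:205,285:375],None,fx=4,fy=4,interpolation=cv2.INTER_CUBIC)
B=cv2.copyMakeBorder(B,0,400-B.shape[0],0,0,cv2.BORDER_CONSTANT)
cv2.imwrite('pics/c5.png',np.hstack([A_,B])[:,:,::-1])
```

```text
t 6.8 tcp cradle 15.4 -0.7 20.3 F [-0.4 -0.  -0.6]
green cradle x 50.9 154.2 y -42.0 34.6 rect [116.4  14.4] [ 60.  120.2] 57.4
t 6.9 tcp [ 646.7 -235.6   20.5] yaw 0.154 F [-1.1 -0.6  0.1] j6 -0.62 -> shift [0.027 0.005 0.042] turn 0.031
```

View pics/c5.png

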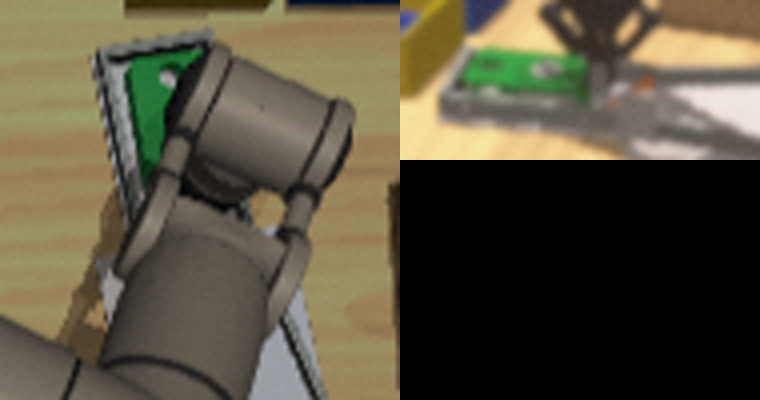

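The catch has dropped behind the pulley: it shows low at (640,87), and the pulley's eye end is about at the stop. I'll back off, lift, and check without the arm in the way.

Emit:
{"api": "move_arm", "payload": {
  "series": [
    [[1, -0.08, 0, 0, 0], [1, -0.08, 0, -0.5, 0], [1, -0.08, 0, -1.5, 0], [1, -0.08, 0, -2.5, 0], [1, -0.08, 0, -3.3, 0]]
  ]
}}

```text
time: 7.52
tcp_pos: [641.6, -236.6, 221.7]
ee_rot: [3.131, 0.242, 0.005]
wrist_force: [0.7, -0.5, -0.9]
grip_width: -0.004
```

Run:
```python
from h import *
go(480,-20,215)
```

```text
t 7.53 tcp [ 641.6 -236.6  221.7] yaw 0.154 F [ 0.7 -0.5 -0.9] j6 -0.62 -> shift [-2.108 -3.981  0.098] turn 0
```

Emit:
{"api": "move_arm", "payload": {
  "series": [
    [[1, -2.5, -4.6, 0, 0], [1, -2.5, -4.6, 0, 0], [1, -2.5, -4.6, 0, 0], [1, -2.5, -4.6, 0, 0], [1, -2.5, -4.6, 0, 0]]
  ]
}}

```text
time: 8.15
tcp_pos: [450.4, 13.4, 218.7]
ee_rot: [-3.132, -0.241, -0.003]
wrist_force: [0.7, 0.6, -0.8]
grip_width: 0.0
```

Run:
```python
from h import *
st();a=snap('top','t6.png');b=snap('side');green(a);go(450,60,215)
A_=cv2.resize(a['color'][135:225,350:430],None,fx=5,fy=5,interpolation=cv2.INTER_CUBIC)
B=cv2.resize(a['color'][160:230,240:300],None,fx=6,fy=6,interpolation=cv2.INTER_CUBIC)
pad=lambda I:cv2.copyMakeBorder(I,0,450-I.shape[0],0,0,cv2.BORDER_CONSTANT)
cv2.imwrite('pics/c6.png',np.hstack([pad(A_),pad(B)])[:,:,::-1])
```

```text
t 8.15 tcp cradle -141.6 274.8 218.7 F [ 0.7  0.6 -0.8]
green cradle x 25.6 154.1 y -48.1 36.7 rect [89.8 -5.6] [ 84.8 128.4] 89.8
t 8.25 tcp [447.9  15.7 218.8] yaw 0.158 F [ 0.4 -1.1  0.3] j6 -0.3 -> shift [ 0.151 -0.723  0.064] turn 0
```

View pics/c6.png

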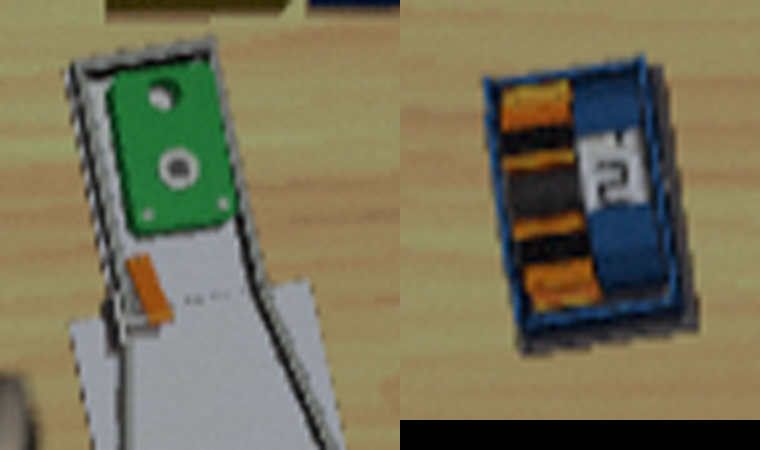

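The pulley is stowed: catch down at (148,290), and the tail at (180,225) is clearly beyond it. Next I'll measure the ridge angles.

```bash
cat >> h.py <<'E'
CO=np.array([607.5,200.1]);CA=0.133
def co(x,y,z): return np.array([*(CO+[x*np.cos(CA)-y*np.sin(CA),x*np.sin(CA)+y*np.cos(CA)]),z])
def ridges(s,y=18.5,show=True):
    # predicted digit-band/ridge sample: orange score on the radius-68 circle, by angle from the top
    ph=np.radians(np.arange(-75,76,1.));out=[]
    h=cv2.cvtColor(s['color'],cv2.COLOR_RGB2HSV).astype(np.float32)
    o=((h[...,0]>4)&(h[...,0]<22)&(h[...,1]>130)&(h[...,2]>90)).astype(np.float32)
    acc=0
    for yy in np.arange(y-12,y+13,3):
        uv=proj(s,[co(68*np.sin(p),yy,72+68*np.cos(p)) for p in ph]).astype(np.float32)
        acc=acc+cv2.remap(o,uv[:,:1],uv[:,1:],cv2.INTER_LINEAR)[:,0]
    acc/=9; m=acc>.5; e=np.flatnonzero(np.diff(np.r_[0,m,0]))
    print('orange bands deg',[(int(a)-75,int(b)-76) for a,b in zip(e[::2],e[1::2])])
E
python3 - <<'E'
from h import *
a=snap('top');b=snap('side')
for s in(a,b):
    ridges(s)
    print(proj(s,[co(0,18.5,140),co(0,-28,130),co(-78,-50,104),co(-78,50,104),co(78,50,104),co(78,-50,104)]).round(1).tolist())
B=cv2.resize(b['color'][200:272,260:330],None,fx=8,fy=8,interpolation=cv2.INTER_CUBIC)
for s,I,o,f in((b,B,(260,200),8),):
    for P in [co(0,18.5,72+68)]+[co(x,y,104) for x in(-78,78) for y in(-50,50)]+[co(68*np.sin(t),18.5+d,72+68*np.cos(t)) for t in np.radians([-54,-18,18]) for d in(-21,21)]:
        u=proj(s,P)[0]; cv2.circle(I,tuple(int(v) for v in (u-o)*f+f/2),3,(255,0,255),-1)
cv2.imwrite('pics/c7.png',B[:,:,::-1])
E
```

```text
orange bands deg [(-66, -37), (-20, -14), (14, 21), (41, 75)]
[[263.8, 191.5], [277.1, 190.1], [286.6, 211.5], [259.0, 215.7], [253.3, 173.5], [280.6, 169.5]]
orange bands deg [(-54, -48), (-21, -16), (10, 23), (37, 75)]
[[294.6, 219.8], [299.1, 215.1], [324.6, 221.2], [316.5, 238.0], [268.3, 232.0], [278.9, 215.9]]
```

View pics/c7.png

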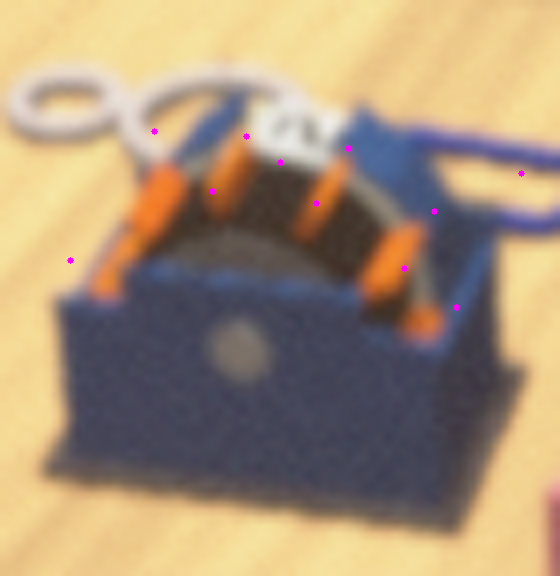

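The window shows 2, square to about ±2°, with ridges at about -18° and +18° in both views. I'll turn the tool so that the 22 mm pad width lies along the push and stand over the gap before the -18° ridge.

```bash
python3 -c "
from h import *
print(co(-40,18.5,131));go(*co(-42,18.5,190),CA-np.pi/2)"
```

```text
[565.40000636 213.13228818 131.        ]
t 8.35 tcp [451.6  12.7 219.1] yaw 0.156 F [ 0.3 -0.2  0.7] j6 -0.3 -> shift [ 2.359 -3.006  0.489] turn -11.084
```

Emit:
{"api": "move_arm", "payload": {
  "series": [
    [[1, 2.36, -3.0, 0.1, -11.08], [1, 2.36, -3.0, 0.1, -11.08], [1, 2.36, -3.0, 0.1, -11.08], [1, 2.36, -3.0, 0.1, -11.08], [1, 2.36, -3.0, 0.1, -11.08]]
  ]
}}

```text
time: 8.98
tcp_pos: [566.0, 213.3, 211.1]
ee_rot: [-2.679, -1.641, -0.001]
wrist_force: [-0.5, -0.5, -0.5]
grip_width: 0.002
```

```bash
python3 -c "
from h import *
go(*co(-42,18.5,190),CA-np.pi/2)"
```

```text
t 8.97 tcp [566.  213.3 211.1] yaw 1.1 F [-0.5 -0.5 -0.5] j6 -0.87 -> shift [-0.027 -0.036  0.351] turn -4.327
```

Emit:
{"api": "move_arm", "payload": {
  "series": [
    [[1, -0.03, -0.04, 0.35, -4.33], [1, -0.03, -0.04, 0.35, -4.33], [1, -0.03, -0.04, 0.35, -4.33], [1, -0.03, -0.04, 0.35, -4.33], [1, -0.03, -0.04, 0.35, -4.33]]
  ]
}}

```text
time: 9.6
tcp_pos: [562.2, 210.2, 191.0]
ee_rot: [2.08, 2.354, 0.001]
wrist_force: [0.1, -0.5, 0.1]
grip_width: 0.004
```

```bash
cat >> h.py <<'E'
def sc():
    s=monitor.sense();d=s['tcp_pos'][:2]-CO
    print('t',round(s['time'],2),'tcp counter',round(d[0]*np.cos(CA)+d[1]*np.sin(CA),1),round(-d[0]*np.sin(CA)+d[1]*np.cos(CA),1),s['tcp_pos'][2].round(1),'F',s['wrist_force'].round(1))
E
python3 -c "
from h import *
sc();go(*co(-40,18.5,131),CA-np.pi/2);print(Ro.from_rotvec(monitor.sense()['ee_rot']).as_matrix().round(2))"
```

```text
t 9.6 tcp counter -43.6 16.1 191.0 F [ 0.1 -0.5  0.1]
t 9.6 tcp [562.2 210.2 191. ] yaw 1.694 F [ 0.1 -0.5  0.1] j6 -1.46 -> shift [0.041 0.059 1.   ] turn -0.068
[[-0.12  0.99  0.  ]
 [ 0.99  0.12  0.  ]
 [ 0.    0.   -1.  ]]
```

Emit:
{"api": "move_arm", "payload": {
  "series": [
    [[1, 0.04, 0.06, 0.4, -0.07], [1, 0.04, 0.06, 0.8, -0.07], [1, 0.04, 0.06, 1.0, -0.07], [1, 0.04, 0.06, 1.0, -0.07], [1, 0.04, 0.12, 1.0, -0.07]]
  ]
}}

```text
time: 10.22
tcp_pos: [568.6, 214.5, 132.3]
ee_rot: [2.066, 2.365, 0.002]
wrist_force: [0.6, -0.0, -0.0]
grip_width: 0.002
```

Run:
```python
from h import *
sc();go(*co(5,18.5,131));b=snap('side')
B=cv2.resize(b['color'][190:272,260:330],None,fx=7,fy=7,interpolation=cv2.INTER_CUBIC)
cv2.imwrite('pics/c8.png',B[:,:,::-1])
```

```text
t 10.22 tcp counter -36.7 19.4 132.3 F [ 0.6 -0.  -0. ]
t 10.22 tcp [568.6 214.5 132.3] yaw 1.706 F [ 0.6 -0.  -0. ] j6 -1.47 -> shift [-0.017  0.694  0.023] turn 0
```

View pics/c8.png

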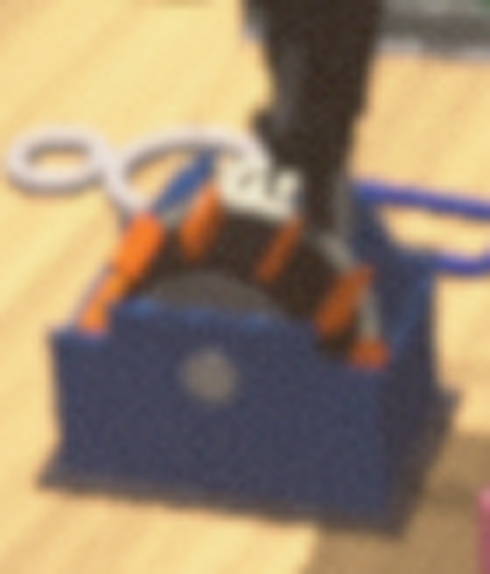

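The finger, at (320,230), stands in the gap behind the -18° ridge. I'll push one digit.

Emit:
{"api": "move_arm", "payload": {
  "series": [
    [[1, 0, 0.17, 0.02, 0], [1, 0, 0.34, 0.02, 0], [1, 0, 0.51, 0.02, 0], [1, 0, 0.66, 0.02, 0], [1, 0, 0.66, 0.02, 0]]
  ]
}}

```text
time: 10.9
tcp_pos: [614.1, 220.8, 138.4]
ee_rot: [2.058, 2.357, 0.025]
wrist_force: [5.2, -0.8, 26.8]
grip_width: -0.002
```

Run:
```python
from h import *
sc();ridges(snap('side'));ridges(snap('top'))
```

```text
t 10.9 tcp counter 9.3 19.7 138.4 F [ 5.2 -0.8 26.8]
orange bands deg [(-54, -51), (-22, -18), (37, 75)]
orange bands deg [(-47, -41), (-21, -17)]
```

The finger is being forced up: z is 138 with 27 N. It's sitting on a ridge, so I'll lift off and look.

Emit:
{"api": "move_arm", "payload": {
  "series": [
    [[1, 0, 0, -0.4, 0], [1, 0, 0, -0.9, 0], [1, 0, -1.2, -0.9, 0], [1, 0, -2.2, -0.9, 0], [1, 0, -2.2, -0.9, 0]]
  ]
}}

```text
time: 11.62
tcp_pos: [472.2, 201.5, 184.1]
ee_rot: [-2.064, -2.366, 0.004]
wrist_force: [0.4, -0.5, 0.9]
grip_width: -0.002
```

Run:
```python
from h import *
sc();b=snap('side');a=snap('top');ridges(b);ridges(a)
B=cv2.resize(b['color'][200:272,260:330],None,fx=6,fy=6,interpolation=cv2.INTER_CUBIC)
C=cv2.resize(a['color'][160:232,240:300],None,fx=6,fy=6,interpolation=cv2.INTER_CUBIC)
cv2.imwrite('pics/c9.png',np.hstack([B,C])[:,:,::-1])
```

```text
t 11.62 tcp counter -133.9 19.3 184.1 F [ 0.4 -0.5  0.9]
orange bands deg [(-55, -51), (-24, -18), (7, 20), (37, 75)]
orange bands deg [(-22, -16), (13, 19), (39, 75)]
```

View pics/c9.png

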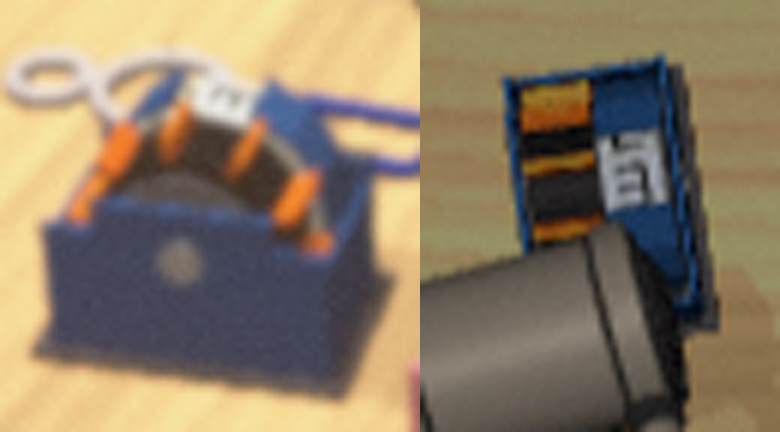

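The upward load came at the very end of the stroke, as the finger climbed the forward-leaning ridge. The window now shows 3, about 2° short of square. From here I'll stop each stroke with the pushed ridge at about +6° and make the last push a short one on the near side, with the ridge ending at -18°.

```bash
python3 -c "
from h import *
go(*co(-43,18.5,184),CA+np.pi/2)"
```

```text
t 11.72 tcp [476.9 202.3 185.3] yaw 1.706 F [0.5 0.1 0.5] j6 -1.45 -> shift [-0.02   1.436  0.026] turn 0.019
```

Emit:
{"api": "move_arm", "payload": {
  "series": [
    [[1, -0.02, 0.8, 0, 0.02], [1, -0.02, 1.43, 0, 0.02], [1, -0.02, 1.43, 0.35, 0.02], [1, -0.02, 1.43, 0.91, 0.02], [1, -0.02, 1.43, 0.91, 0.02]]
  ]
}}

```text
time: 12.35
tcp_pos: [561.9, 212.0, 127.1]
ee_rot: [-2.069, -2.361, 0.005]
wrist_force: [0.2, -0.4, 0.9]
grip_width: 0.001
```

Emit:
{"api": "move_arm", "payload": {
  "series": [
    [[1, 0, 0.15, 0, 0], [1, 0, 0.3, 0, 0], [1, 0, 0.45, 0, 0], [1, 0, 0.58, 0, 0], [1, 0, 0.58, 0, 0]]
  ]
}}

```text
time: 12.98
tcp_pos: [602.5, 217.9, 138.9]
ee_rot: [2.062, 2.355, 0.024]
wrist_force: [-1.5, -1.5, 29.1]
grip_width: 0.002
```

```bash
python3 -c "
from h import *
sc();ridges(snap('side'))"
```

```text
t 12.97 tcp counter -2.6 18.4 138.9 F [-1.5 -1.5 29.1]
orange bands deg [(-32, -28), (27, 75)]
```

The finger lifted again, with the ridge at about +6°. I'll retry farther from the hood (y = 23), work the near-side arc only, and watch z during the stroke.

Emit:
{"api": "move_arm", "payload": {
  "series": [
    [[1, 0, 0, -0.4, 0], [1, 0.075, -0.3, -0.6, 0], [1, 0.075, -0.75, -0.6, 0], [1, 0.075, -0.75, -0.2, 0], [1, 0.075, -0.75, 0.08, 0]]
  ]
}}

```text
time: 13.65
tcp_pos: [552.2, 215.8, 125.7]
ee_rot: [2.068, 2.362, 0.004]
wrist_force: [0.3, -0.1, -0.1]
grip_width: 0.001
```

```bash
python3 -c "
from h import *
sc();ridges(snap('side'));go(*co(-36,23,127))"
```

```text
t 13.65 tcp counter -52.8 22.9 125.7 F [ 0.3 -0.1 -0.1]
orange bands deg [(-33, -28), (-1, 7), (27, 75)]
t 13.7 tcp [550.9 215.3 122.9] yaw 1.703 F [-1.6 -0.2 -1.2] j6 -1.46 -> shift [ 0.007  0.302 -0.069] turn 0
```

Emit:
{"api": "move_arm", "payload": {
  "series": [
    [[1, 0, 0.1, 0, 0], [1, 0, 0.2, -0.05, 0], [1, 0, 0.3, -0.07, 0], [1, 0, 0.3, -0.07, 0]]
  ]
}}

```text
time: 14.2
tcp_pos: [569.4, 217.9, 129.3]
ee_rot: [2.069, 2.363, 0.002]
wrist_force: [1.0, -0.5, 0.5]
grip_width: -0.002
```

```bash
python3 -c "
from h import *
sc();ridges(snap('side'));go(*co(-28,23,129))"
```

```text
t 14.2 tcp counter -35.4 22.7 129.3 F [ 1.  -0.5  0.5]
orange bands deg [(1, 9), (27, 75)]
t 14.25 tcp [568.9 217.8 129.1] yaw 1.703 F [ 0.1 -0.3  0.4] j6 -1.46 -> shift [0.005 0.131 0.001] turn 0
```

Emit:
{"api": "move_arm", "payload": {
  "series": [
    [[1, 0, 0.08, -0.04, 0], [1, 0, 0.15, -0.06, 0], [1, 0, 0.15, -0.06, 0]]
  ]
}}

```text
time: 14.62
tcp_pos: [577.9, 219.1, 132.6]
ee_rot: [2.069, 2.363, 0.001]
wrist_force: [0.4, -0.1, 0.1]
grip_width: -0.001
```

```bash
python3 -c "
from h import *
sc();ridges(snap('side'));go(*co(-19,23,130))"
```

```text
t 14.62 tcp counter -26.8 22.7 132.6 F [ 0.4 -0.1  0.1]
orange bands deg [(1, 9), (27, 75)]
t 14.68 tcp [577.6 219.  132.5] yaw 1.703 F [ 0.4 -0.1 -0. ] j6 -1.46 -> shift [0.005 0.135 0.041] turn 0
```

Run:
```python
from h import *
b=snap('side');
B=cv2.resize(b['color'][180:260,255:335],None,fx=7,fy=7,interpolation=cv2.INTER_CUBIC)
cv2.imwrite('pics/c10.png',B[:,:,::-1])
```

```text
(no output)
```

View pics/c10.png

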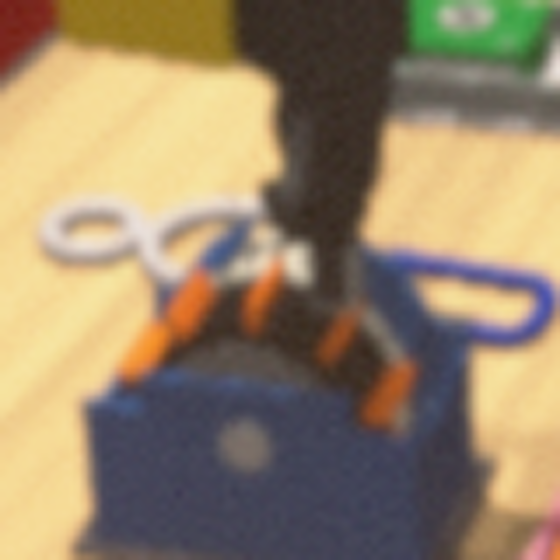

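The finger tip at (325,290) slid over the ridge at (340,335), so it was not deep enough there. I'll go back and enter 6–8 mm deeper, following the drum.

```bash
python3 -c "
from h import *
sc();go(*co(-58,22,117))"
```

```text
t 14.72 tcp counter -27.3 22.7 132.4 F [-0.4  0.2 -0.9]
t 14.72 tcp [577.5 219.  132.4] yaw 1.703 F [-0.4  0.2 -0.9] j6 -1.46 -> shift [-0.013 -0.512  0.257] turn 0
```

Emit:
{"api": "move_arm", "payload": {
  "series": [
    [[1, 0, 0, -0.3, 0], [1, 0, -0.51, -0.3, 0], [1, 0, -0.51, -0.1, 0], [1, 0, -0.51, 0.25, 0], [1, 0, -0.51, 0.25, 0]]
  ]
}}

```text
time: 15.35
tcp_pos: [546.4, 214.7, 115.6]
ee_rot: [-2.068, -2.362, 0.005]
wrist_force: [0.4, 0.6, 0.1]
grip_width: -0.0
```

```bash
python3 -c "
from h import *
sc();ridges(snap('side'));go(*co(-48,22,118));go(*co(-35,22,124))"
```

```text
t 15.35 tcp counter -58.7 22.6 115.6 F [0.4 0.6 0.1]
orange bands deg [(-33, -27), (1, 7), (27, 75)]
t 15.4 tcp [547.1 214.9 116.7] yaw 1.703 F [ 0.5 -0.4 -0.6] j6 -1.46 -> shift [-0.011  0.166 -0.022] turn 0
t 15.4 tcp [547.1 214.9 116.7] yaw 1.703 F [ 0.5 -0.4 -0.6] j6 -1.46 -> shift [-0.011  0.382 -0.123] turn 0
```

Emit:
{"api": "move_arm", "payload": {
  "series": [
    [[1, 0, 0.1, 0, 0], [1, 0, 0.18, -0.02, 0], [1, 0, 0.26, -0.05, 0], [1, 0, 0.32, -0.09, 0], [1, 0, 0.38, -0.12, 0]]
  ]
}}

```text
time: 16.02
tcp_pos: [570.1, 218.1, 125.1]
ee_rot: [2.069, 2.364, 0.001]
wrist_force: [-2.4, -0.3, 2.7]
grip_width: -0.001
```

```bash
python3 -c "
from h import *
sc();ridges(snap('side'));go(*co(-19,22,129))"
```

```text
t 16.02 tcp counter -34.7 22.8 125.1 F [-2.4 -0.3  2.7]
orange bands deg [(-54, -51), (9, 21), (37, 75)]
t 16.07 tcp [570.7 218.1 125.3] yaw 1.703 F [-1.9 -0.4  2.1] j6 -1.46 -> shift [-0.012  0.252 -0.062] turn 0
```

That works. Contact is at -2.4 N and the wheel is nearly square at 4. I'll continue the stroke.

Emit:
{"api": "move_arm", "payload": {
  "series": [
    [[1, 0, 0.06, -0.02, 0], [1, 0, 0.12, -0.04, 0], [1, 0, 0.19, -0.055, 0], [1, 0, 0.25, -0.06, 0], [1, 0, 0.25, -0.06, 0]]
  ]
}}

```text
time: 16.7
tcp_pos: [585.2, 220.0, 128.2]
ee_rot: [2.069, 2.363, 0.001]
wrist_force: [-0.1, -0.3, -0.5]
grip_width: 0.001
```

```bash
python3 -c "
from h import *
sc();ridges(snap('side'));go(*co(-68,21,112))"
```

```text
t 16.7 tcp counter -19.4 22.7 128.2 F [-0.1 -0.3 -0.5]
orange bands deg [(-40, -40), (20, 75)]
t 16.75 tcp [585.1 220.  128.1] yaw 1.703 F [0.  0.3 0.7] j6 -1.47 -> shift [-0.029 -0.807  0.269] turn 0
```

Emit:
{"api": "move_arm", "payload": {
  "series": [
    [[1, 0, -0.05, -0.3, 0], [1, -0.02, -0.75, -0.3, 0], [1, -0.02, -0.75, -0.1, 0], [1, -0.02, -0.75, 0.26, 0], [1, -0.02, -0.75, 0.26, 0]]
  ]
}}

```text
time: 17.38
tcp_pos: [540.0, 212.7, 111.9]
ee_rot: [-2.069, -2.363, 0.002]
wrist_force: [-1.0, -0.2, 0.4]
grip_width: 0.003
```

```bash
python3 -c "
from h import *
sc();ridges(snap('side'));go(*co(-48,22,118));go(*co(-35,22,124))"
```

```text
t 17.38 tcp counter -65.3 21.5 111.9 F [-1.  -0.2  0.4]
orange bands deg [(-42, -36), (-10, -3), (20, 75)]
t 17.43 tcp [540.6 212.9 112.8] yaw 1.703 F [-0.2 -0.2  0.3] j6 -1.46 -> shift [ 0.008  0.276 -0.087] turn 0
t 17.43 tcp [540.6 212.9 112.8] yaw 1.703 F [-0.2 -0.2  0.3] j6 -1.46 -> shift [ 0.008  0.493 -0.187] turn 0
```

Ridges now stand at about -5° and -40°. I'll run the full stroke on the -40° ridge.

Emit:
{"api": "move_arm", "payload": {
  "series": [
    [[1, 0, 0.1, 0, 0], [1, 0, 0.2, -0.04, 0], [1, 0, 0.3, -0.09, 0], [1, 0, 0.4, -0.14, 0], [1, 0, 0.5, -0.19, 0]]
  ]
}}

```text
time: 18.05
tcp_pos: [566.7, 216.5, 126.2]
ee_rot: [-2.066, -2.361, 0.009]
wrist_force: [-19.6, -4.6, 25.5]
grip_width: -0.001
```

Emit:
{"api": "move_arm", "payload": {
  "series": [
    [[1, 0, 0.06, -0.02, 0], [1, 0, 0.12, -0.05, 0], [1, 0, 0.19, -0.07, 0], [1, 0, 0.25, -0.08, 0], [1, 0, 0.25, -0.08, 0]]
  ]
}}

```text
time: 18.68
tcp_pos: [586.9, 219.1, 136.1]
ee_rot: [2.066, 2.36, 0.01]
wrist_force: [-11.6, -4.1, 34.6]
grip_width: 0.001
```

```bash
python3 -c "
from h import *
sc();ridges(snap('side'))"
```

```text
t 18.68 tcp counter -17.9 21.6 136.1 F [-11.6  -4.1  34.6]
orange bands deg [(-46, -41), (18, 35), (44, 75)]
```

Emit:
{"api": "move_arm", "payload": {
  "series": [
    [[1, 0, 0, -0.4, 0], [1, 0, -0.6, -1.0, 0], [1, 0, -1.5, -1.0, 0], [1, 0, -2.4, -1.0, 0], [1, 0, -2.4, -1.0, 0]]
  ]
}}

```text
time: 19.35
tcp_pos: [438.7, 199.4, 189.2]
ee_rot: [-2.067, -2.364, 0.003]
wrist_force: [0.5, 1.1, 0.7]
grip_width: -0.003
```

Run:
```python
from h import *
sc();b=snap('side');a=snap('top');ridges(b);ridges(a)
B=cv2.resize(b['color'][200:272,260:330],None,fx=6,fy=6,interpolation=cv2.INTER_CUBIC)
C=cv2.resize(a['color'][160:232,240:300],None,fx=6,fy=6,interpolation=cv2.INTER_CUBIC)
cv2.imwrite('pics/c11.png',np.hstack([B,C])[:,:,::-1])
```

```text
t 19.35 tcp counter -167.4 21.7 189.2 F [0.5 1.1 0.7]
orange bands deg [(-46, -40), (-13, -7), (15, 35), (44, 75)]
orange bands deg [(-63, -49), (-45, -32), (-12, -6), (22, 31), (47, 75)]
```

View pics/c11.png

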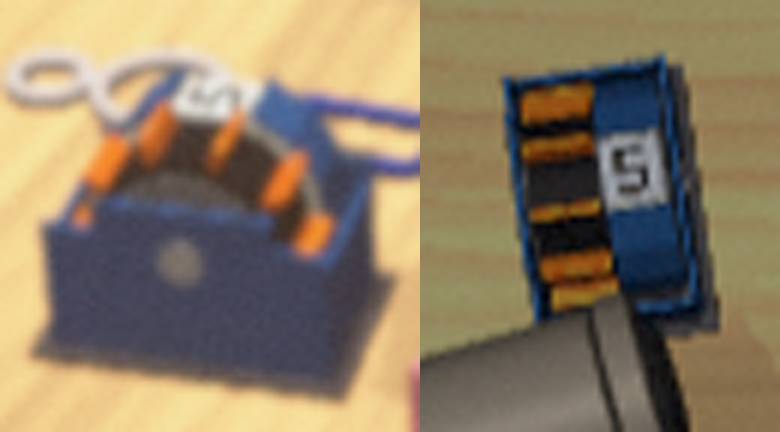

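The window now shows 5, with ridges at about -9° and -45°, so the wheel did advance and 27° remain. Faster rows load the finger up and slow ones don't, so the last push on the -45° ridge will be slow.

```bash
python3 -c "
from h import *
sc();go(*co(-67,21,111))"
```

```text
t 19.45 tcp counter -163.0 21.7 189.9 F [-0.4  0.3 -0.8]
t 19.45 tcp [443.1 200.  189.9] yaw 1.703 F [-0.4  0.3 -0.8] j6 -1.44 -> shift [-0.012  1.596  1.32 ] turn 0
```

Emit:
{"api": "move_arm", "payload": {
  "series": [
    [[1, -0.01, 0.8, 0.3, 0], [1, -0.01, 1.6, 0.5, 0], [1, -0.01, 1.6, 0.9, 0], [1, -0.01, 1.6, 1.3, 0], [1, -0.01, 1.6, 1.3, 0]]
  ]
}}

```text
time: 20.08
tcp_pos: [537.7, 211.6, 108.9]
ee_rot: [-2.069, -2.362, 0.004]
wrist_force: [-0.7, 0.5, 1.2]
grip_width: 0.002
```

Emit:
{"api": "move_arm", "payload": {
  "series": [
    [[1, 0, 0.04, 0, 0], [1, 0, 0.08, 0, 0], [1, 0, 0.11, 0, 0], [1, 0, 0.14, -0.01, 0], [1, 0, 0.17, -0.02, 0]]
  ]
}}

```text
time: 20.7
tcp_pos: [547.6, 213.3, 112.4]
ee_rot: [2.069, 2.363, 0.001]
wrist_force: [0.2, -0.4, -0.5]
grip_width: 0.001
```

```bash
python3 -c "
from h import *
sc();ridges(snap('side'))"
```

```text
t 20.7 tcp counter -57.6 21.0 112.4 F [ 0.2 -0.4 -0.5]
orange bands deg [(-13, -7), (15, 35), (44, 75)]
```

Emit:
{"api": "move_arm", "payload": {
  "series": [
    [[1, 0, 0.03, 0, 0], [1, 0, 0.06, -0.01, 0], [1, 0, 0.09, -0.02, 0], [1, 0, 0.12, -0.03, 0], [1, 0, 0.15, -0.05, 0]]
  ]
}}

```text
time: 21.38
tcp_pos: [554.2, 214.1, 114.9]
ee_rot: [-2.067, -2.361, 0.007]
wrist_force: [-10.3, -1.4, 5.8]
grip_width: 0.001
```

```bash
python3 -c "
from h import *
sc();ridges(snap('side'))"
```

```text
t 21.38 tcp counter -51.0 21.0 114.9 F [-10.3  -1.4   5.8]
orange bands deg [(-13, -5), (18, 39), (45, 75)]
```

Emit:
{"api": "move_arm", "payload": {
  "series": [
    [[1, 0, 0, 0, 0], [1, 0, 0, 0, 0]]
  ]
}}

```text
time: 21.68
tcp_pos: [554.3, 214.2, 115.2]
ee_rot: [-2.067, -2.362, 0.006]
wrist_force: [-8.8, -2.5, 6.7]
grip_width: 0.0
```

```bash
python3 -c "
from h import *
sc();ridges(snap('side'));print(monitor.sense()['wrist_torque'])"
```

```text
t 21.68 tcp counter -50.9 21.0 115.2 F [-8.8 -2.5  6.7]
orange bands deg [(-12, -5), (18, 39), (45, 75)]
[-0.3184224   1.34382022  0.04992748]
```

The finger is jammed statically on the ridge's tip. The tip seems rounded, so it needs about 12 mm of overlap with the ridge. I'll back off, go deeper and push again.

Emit:
{"api": "move_arm", "payload": {
  "series": [
    [[1, 0, -0.12, 0, 0], [1, 0, -0.25, 0, 0], [1, 0, -0.25, 0.06, 0], [1, 0, -0.25, 0.12, 0], [1, 0, -0.25, 0.12, 0]]
  ]
}}

```text
time: 22.35
tcp_pos: [541.5, 212.4, 107.4]
ee_rot: [-2.069, -2.363, 0.001]
wrist_force: [0.5, -0.3, -0.6]
grip_width: 0.002
```

```bash
python3 -c "
from h import *
sc();ridges(snap('side'));go(*co(-50,21,113))"
```

```text
t 22.35 tcp counter -63.8 20.9 107.4 F [ 0.5 -0.3 -0.6]
orange bands deg [(-43, -39), (-13, -5), (18, 39), (45, 75)]
t 22.4 tcp [541.6 212.4 107.6] yaw 1.703 F [ 1.  -1.4 -0.2] j6 -1.46 -> shift [ 0.002  0.229 -0.091] turn 0
```

Emit:
{"api": "move_arm", "payload": {
  "series": [
    [[1, 0, 0.05, 0, 0], [1, 0, 0.1, -0.01, 0], [1, 0, 0.14, -0.03, 0], [1, 0, 0.18, -0.05, 0], [1, 0, 0.22, -0.08, 0]]
  ]
}}

```text
time: 23.02
tcp_pos: [552.7, 213.9, 112.6]
ee_rot: [-2.067, -2.362, 0.006]
wrist_force: [-9.3, -1.4, 6.3]
grip_width: 0.002
```

```bash
python3 -c "
from h import *
sc();ridges(snap('side'));go(*co(-40,21,121))"
```

```text
t 23.02 tcp counter -52.5 21.0 112.6 F [-9.3 -1.4  6.3]
orange bands deg [(-7, -1), (20, 75)]
t 23.07 tcp [552.9 214.  113. ] yaw 1.703 F [-7.5 -1.9  5.9] j6 -1.46 -> shift [ 0.001  0.204 -0.135] turn 0
```

Run:
```python
from h import *
b=snap('side')
for n,P in dict(tip=co(-27,22.7,132),front=co(-16,22.7,132),rear=co(-38,22.7,132),ridge31top_near=co(68*np.sin(np.radians(-31)),39.5,72+68*np.cos(np.radians(-31))),far=co(68*np.sin(np.radians(-31)),-2.5,72+68*np.cos(np.radians(-31)))).items():
    print(n,((proj(b,P)[0]-[255,180])*7+3).round(0))
B=cv2.resize(b['color'][180:260,255:335],None,fx=7,fy=7,interpolation=cv2.INTER_CUBIC)
def dot(P,c):
    u=(proj(b,P)[0]-[255,180])*7+3; cv2.circle(B,(int(u[0]),int(u[1])),3,c,-1)
s=monitor.sense()['tcp_pos']
u=np.array([np.cos(CA),np.sin(CA),0])
for k in(-11,0,11): dot(s+k*u,(0,255,0)); dot(s+k*u+[0,0,20],(0,255,0))
for t in np.radians([-76,-40,-4,32]):
    for y in(-2.5,39.5): dot(co(68*np.sin(t),y,72+68*np.cos(t)),(255,0,255))
for x in(-78,78): dot(co(x,50.5,104),(255,255,0))
cv2.imwrite('pics/c12.png',B[:,:,::-1])
```

```text
tip [337. 309.]
front [313. 306.]
rear [360. 311.]
ridge31top_near [343. 334.]
far [370. 285.]
```

Run:
```python
from h import *
b=snap('side')
for dx in(0,4): print(proj(b,[co(dx,50.5,72),co(dx,58,72),co(dx-88,58,0),co(dx+88,58,0),co(dx+78,50.5,104),co(dx-78,50.5,104),co(dx-78,50.5,92),co(dx+78,50.5,92)]).round(1).tolist())
# grey cap refinement
c=b['color'][238:250,284:297].astype(int);print((c.min(2)).tolist() if 0 else '')
g=b['color'].astype(int);m=(g[...,2]-g[...,0]<12)&(g.min(2)>70)
ys,xs=np.nonzero(m[238:250,283:298]);print(len(xs),xs.mean()+283,ys.mean()+238)
sc()
```

```text
[[292.6, 243.7], [291.9, 245.0], [319.9, 267.5], [267.1, 260.2], [268.2, 232.1], [316.5, 238.1], [316.6, 241.4], [268.5, 235.3]]
[[291.4, 243.5], [290.7, 244.8], [318.7, 267.3], [265.9, 260.0], [267.0, 232.0], [315.2, 237.9], [315.3, 241.2], [267.3, 235.2]]

55 289.5272727272727 243.43636363636364
t 23.18 tcp counter -52.3 21.0 112.9 F [-7.3 -1.4  5.6]
```

The side and top views disagree by a few mm on the counter's x, which matters for "square". I'll lift out and find the fixed housing's front wall (x = -78) by a light touch, which gives the axle position exactly.

Emit:
{"api": "move_arm", "payload": {
  "series": [
    [[1, 0, -0.1, -0.2, 0], [1, 0, -0.2, -0.9, 0], [1, 0, -0.97, -0.9, 0], [1, 0, -0.97, -0.9, 0]]
  ]
}}

```text
time: 23.68
tcp_pos: [494.4, 206.3, 167.7]
ee_rot: [-2.069, -2.364, 0.0]
wrist_force: [0.3, 0.4, 0.5]
grip_width: 0.005
```

Run:
```python
from h import *
sc();a=snap('top');b=snap('side');ridges(b)
for p in((256,255),(252,236),(258,277)): print('pink',onz(a,p,104).round(0))
# fit of near-end axle cap in earlier free picture is used later
```

```text
t 23.68 tcp counter -111.2 21.1 167.7 F [0.3 0.4 0.5]
orange bands deg [(-40, -35), (-7, -1), (21, 75)]
pink [384. 250. 104.]
pink [451. 264. 104.]
pink [308. 242. 104.]
```

Emit:
{"api": "move_arm", "payload": {
  "series": [
    [[1, 0, 0, 0.6, 0], [1, 0, 0, 1.38, 0], [1, 0, 0.05, 1.38, 0], [1, 0, 0.12, 1.38, 0], [1, 0, 0.2, 1.38, 0]]
  ]
}}

```text
time: 24.4
tcp_pos: [510.7, 208.5, 85.8]
ee_rot: [2.068, 2.362, 0.005]
wrist_force: [0.7, 0.0, 0.6]
grip_width: 0.003
```

Emit:
{"api": "move_arm", "payload": {
  "series": [
    [[1, 0, 0.05, 0, 0], [1, 0, 0.1, 0, 0], [1, 0, 0.15, 0, 0]]
  ]
}}

```text
time: 24.78
tcp_pos: [517.9, 209.3, 84.1]
ee_rot: [2.069, 2.363, 0.001]
wrist_force: [0.2, 0.4, -0.7]
grip_width: 0.001
```

```bash
python3 -c "
from h import *
sc()"
```

```text
t 24.77 tcp counter -87.5 21.0 84.1 F [ 0.2  0.4 -0.7]
```

Emit:
{"api": "move_arm", "payload": {
  "series": [
    [[1, 0, 0.03, 0, 0], [1, 0, 0.03, 0, 0]]
  ]
}}

```text
time: 25.02
tcp_pos: [519.5, 209.5, 83.8]
ee_rot: [-2.07, -2.364, 0.0]
wrist_force: [-0.2, -0.6, 0.8]
grip_width: -0.0
```

Emit:
{"api": "move_arm", "payload": {
  "series": [
    [[1, 0, 0.03, 0, 0], [1, 0, 0.03, 0, 0]]
  ]
}}

```text
time: 25.28
tcp_pos: [521.4, 209.8, 83.9]
ee_rot: [2.07, 2.364, 0.0]
wrist_force: [-0.3, -0.6, -0.1]
grip_width: -0.001
```

Emit:
{"api": "move_arm", "payload": {
  "series": [
    [[1, 0, 0.03, 0, 0], [1, 0, 0.03, 0, 0]]
  ]
}}

```text
time: 25.52
tcp_pos: [523.2, 210.0, 83.9]
ee_rot: [2.07, 2.364, 0.0]
wrist_force: [0.1, 0.2, 0.8]
grip_width: -0.001
```

```bash
python3 -c "
from h import *
sc()"
```

```text
t 25.52 tcp counter -82.2 21.0 83.9 F [0.1 0.2 0.8]
```

Emit:
{"api": "move_arm", "payload": {
  "series": [
    [[1, 0, 0.03, 0, 0], [1, 0, 0.03, 0, 0]]
  ]
}}

```text
time: 25.78
tcp_pos: [525.0, 210.2, 83.9]
ee_rot: [2.07, 2.363, 0.0]
wrist_force: [0.5, 0.6, 0.2]
grip_width: -0.002
```

Emit:
{"api": "move_arm", "payload": {
  "series": [
    [[1, 0, 0.03, 0, 0], [1, 0, 0.03, 0, 0]]
  ]
}}

```text
time: 26.02
tcp_pos: [526.8, 210.4, 83.9]
ee_rot: [2.07, 2.364, 0.0]
wrist_force: [-0.0, -0.3, -0.4]
grip_width: 0.0
```

Emit:
{"api": "move_arm", "payload": {
  "series": [
    [[1, 0, 0.03, 0, 0], [1, 0, 0.03, 0, 0]]
  ]
}}

```text
time: 26.28
tcp_pos: [528.5, 210.7, 83.9]
ee_rot: [2.07, 2.364, 0.0]
wrist_force: [0.2, -0.1, -0.0]
grip_width: 0.001
```

```bash
python3 -c "
from h import *
sc()"
```

```text
t 26.27 tcp counter -76.9 20.9 83.9 F [ 0.2 -0.1 -0. ]
```

Emit:
{"api": "move_arm", "payload": {
  "series": [
    [[1, 0, -0.2, 0, 0], [1, 0, -0.3, 0, 0], [1, 0, -0.3, 0.3, 0], [1, 0, -0.3, 0.4, 0], [1, 0, -0.3, 0.4, 0]]
  ]
}}

```text
time: 26.9
tcp_pos: [510.2, 208.3, 59.7]
ee_rot: [-2.069, -2.363, 0.001]
wrist_force: [-0.4, -0.4, 0.1]
grip_width: 0.002
```

Emit:
{"api": "move_arm", "payload": {
  "series": [
    [[1, 0, 0.05, 0, 0], [1, 0, 0.1, 0, 0], [1, 0, 0.1, 0, 0]]
  ]
}}

```text
time: 27.28
tcp_pos: [517.0, 209.1, 60.2]
ee_rot: [2.069, 2.363, 0.001]
wrist_force: [-0.9, 0.6, 0.1]
grip_width: -0.004
```

Emit:
{"api": "move_arm", "payload": {
  "series": [
    [[1, 0, 0.04, 0, 0], [1, 0, 0.07, 0, 0], [1, 0, 0.07, 0, 0]]
  ]
}}

```text
time: 27.65
tcp_pos: [520.8, 209.7, 59.9]
ee_rot: [2.07, 2.364, 0.0]
wrist_force: [-0.1, 0.3, 0.1]
grip_width: -0.001
```

```bash
python3 -c "
from h import *
sc();ridges(snap('side'))"
```

```text
t 27.65 tcp counter -84.7 21.0 59.9 F [-0.1  0.3  0.1]
orange bands deg [(-40, -35), (-7, -1), (21, 75)]
```

Emit:
{"api": "move_arm", "payload": {
  "series": [
    [[1, 0, 0.03, 0, 0], [1, 0, 0.05, 0, 0], [1, 0, 0.05, 0, 0]]
  ]
}}

```text
time: 28.08
tcp_pos: [523.8, 210.0, 59.9]
ee_rot: [2.07, 2.364, 0.0]
wrist_force: [-0.2, 0.8, -0.3]
grip_width: 0.003
```

Emit:
{"api": "move_arm", "payload": {
  "series": [
    [[1, 0, 0.03, 0, 0], [1, 0, 0.05, 0, 0], [1, 0, 0.05, 0, 0]]
  ]
}}

```text
time: 28.45
tcp_pos: [526.1, 210.4, 59.8]
ee_rot: [-2.069, -2.363, 0.001]
wrist_force: [-1.9, -1.1, 2.3]
grip_width: 0.002
```

Emit:
{"api": "move_arm", "payload": {
  "series": [
    [[1, 0, 0.03, 0, 0], [1, 0, 0.05, 0, 0], [1, 0, 0.05, 0, 0]]
  ]
}}

```text
time: 28.82
tcp_pos: [526.2, 210.4, 59.6]
ee_rot: [-2.066, -2.36, 0.009]
wrist_force: [-12.1, -1.8, 9.6]
grip_width: -0.002
```

```bash
python3 -c "
from h import *
sc()"
```

```text
t 28.82 tcp counter -79.3 21.0 59.6 F [-12.1  -1.8   9.6]
```

Run:
```python
from h import *
b=snap('side');ridges(b)
# profile down the -x wall corner (near edge) & wall top: print colours along world line x=-78..,y=0 
for dx in(0,9.5):
  print(dx,proj(b,[co(dx-78,50.5,92),co(dx-78,50.5,104),co(dx-78,-50.5,92),co(dx-78,-50.5,104)]).round(1).tolist())
```

```text
orange bands deg [(-40, -35), (-7, -1), (21, 75)]
0 [[316.6, 241.4], [316.5, 238.1], [324.8, 224.3], [324.7, 221.1]]
9.5 [[313.6, 241.0], [313.5, 237.7], [321.9, 224.0], [321.8, 220.8]]
```

The touch found a fixed face with the wheel unmoved. Contact at TCP x = -79.4 plus the 11 mm pad half-width puts the counter about 8–9 mm farther than my first estimate, which agrees with the side view's axle cap. I'll re-evaluate the ridge angles with that shift.

Emit:
{"api": "move_arm", "payload": {
  "series": [
    [[1, 0, -0.3, 0, 0], [1, 0, -0.5, -0.5, 0], [1, 0, -0.5, -1.5, 0], [1, 0, -1.3, -2.1, 0], [1, 0, -1.3, -2.1, 0]]
  ]
}}

```text
time: 29.5
tcp_pos: [451.9, 200.9, 189.1]
ee_rot: [2.067, 2.362, 0.008]
wrist_force: [0.3, -0.3, 0.2]
grip_width: -0.001
```

Run:
```python
import h
from h import *
a=snap('top');b=snap('side');sc()
c0=CO.copy()
t=dict(a);t['color']=cv2.imread('pics/t6.png')[:,:,::-1].copy()
for dx in(0,4,7,10):
    h.CO=c0+dx*np.array([np.cos(CA),np.sin(CA)]);print(dx)
    for s in(a,b,t): ridges(s)
# axle cap from side
g=b['color'].astype(int);m=(g[...,2]-g[...,0]<12)&(g.min(2)>60)
ys,xs=np.nonzero(m[238:249,284:296]);print(len(xs),xs.mean()+284,ys.mean()+238)
# white digit face extents in top (low saturation, bright), counter-x at z=130
hs=cv2.cvtColor(a['color'],cv2.COLOR_RGB2HSV);w=((hs[...,1]<60)&(hs[...,2]>120)).astype(np.uint8)
w[:, :268]=0;w[:,287:]=0;w[:165]=0;w[:,]*=1;w[220:]=0
ys,xs=np.nonzero(w);print(len(xs),xs.min(),xs.max(),ys.min(),ys.max())
for v in(ys.min()-.5,ys.max()+.5):
    d=(onz(a,(xs.mean(),v),130)[:2]-c0);print('white edge x',(d@[np.cos(CA),np.sin(CA)]).round(1))
```

```text
t 29.6 tcp counter -153.3 21.1 186.3 F [-0.5  0.   0.4]
0
orange bands deg [(-55, -48), (-39, -28), (-5, 0), (25, 38), (51, 75)]
orange bands deg [(-40, -35), (-7, -1), (21, 75)]
orange bands deg [(-67, -37), (-20, -14), (14, 21), (41, 75)]
4
orange bands deg [(-60, -53), (-43, -31), (-9, -3), (21, 33), (45, 75)]
orange bands deg [(-75, -68), (-45, -36), (-11, -4), (17, 39), (46, 75)]
orange bands deg [(-74, -41), (-24, -18), (11, 17), (36, 75)]
7
orange bands deg [(-64, -56), (-46, -34), (-11, -6), (19, 30), (41, 75)]
orange bands deg [(-75, -69), (-48, -37), (-13, -6), (15, 32), (47, 75)]
orange bands deg [(-75, -44), (-26, -20), (8, 14), (32, 75)]
10
orange bands deg [(-69, -60), (-49, -37), (-14, -8), (16, 27), (37, 62)]
orange bands deg [(-75, -69), (-51, -39), (-16, -9), (14, 27), (48, 75)]
orange bands deg [(-75, -47), (-29, -23), (5, 11), (29, 63)]
59 289.49152542372883 243.3728813559322
83 270 280 168 219
white edge x 82.5
white edge x -102.8
```

All measures now agree on a counter shift of about +9 mm: ridge spacing in the top view, the axle cap, and the wall touch. The true ridges are therefore at about -47° and -11°, and 6 needs the rear one at -18°, 29° more. I'll go in deep and push slowly.

```bash
cat >> h.py <<'E'
CO=CO+9*np.array([np.cos(CA),np.sin(CA)])
E
python3 -c "
from h import *
sc();go(*co(-70,20,160));go(*co(-70,20,107))"
```

```text
t 29.6 tcp counter -162.3 21.1 186.3 F [-0.5  0.   0.4]
t 29.6 tcp [452.8 200.6 186.3] yaw 1.703 F [-0.5  0.   0.4] j6 -1.44 -> shift [-0.017  1.537  0.441] turn 0
t 29.6 tcp [452.8 200.6 186.3] yaw 1.703 F [-0.5  0.   0.4] j6 -1.44 -> shift [-0.017  1.535  1.325] turn 0
```

Emit:
{"api": "move_arm", "payload": {
  "series": [
    [[1, -0.02, 0.8, 0, 0], [1, -0.02, 1.53, 0.4, 0], [1, -0.02, 1.53, 0.9, 0], [1, -0.02, 1.53, 1.32, 0], [1, -0.02, 1.53, 1.32, 0]]
  ]
}}

```text
time: 30.22
tcp_pos: [542.3, 210.9, 102.9]
ee_rot: [-2.067, -2.36, 0.009]
wrist_force: [-0.4, 0.2, 0.6]
grip_width: 0.003
```

Emit:
{"api": "move_arm", "payload": {
  "series": [
    [[1, 0, 0.05, 0, 0], [1, 0, 0.1, 0, 0], [1, 0, 0.14, -0.01, 0], [1, 0, 0.17, -0.03, 0], [1, 0, 0.2, -0.05, 0]]
  ]
}}

```text
time: 30.85
tcp_pos: [554.6, 213.0, 109.9]
ee_rot: [-2.069, -2.363, 0.002]
wrist_force: [-4.6, -1.2, 3.3]
grip_width: -0.003
```

```bash
python3 -c "
from h import *
sc();ridges(snap('side'))"
```

```text
t 30.85 tcp counter -59.7 19.8 109.9 F [-4.6 -1.2  3.3]
orange bands deg [(-75, -69), (-43, -38), (-13, -6), (15, 30), (47, 75)]
```

Emit:
{"api": "move_arm", "payload": {
  "series": [
    [[1, 0, 0.035, -0.025, 0], [1, 0, 0.07, -0.05, 0], [1, 0, 0.105, -0.07, 0], [1, 0, 0.14, -0.09, 0], [1, 0, 0.17, -0.11, 0]]
  ]
}}

```text
time: 31.52
tcp_pos: [565.7, 214.5, 116.5]
ee_rot: [2.069, 2.363, 0.001]
wrist_force: [-2.8, -0.7, 2.8]
grip_width: 0.001
```

```bash
python3 -c "
from h import *
sc();ridges(snap('side'));go(*co(-34.9,20,125))"
```

```text
t 31.52 tcp counter -48.5 19.8 116.5 F [-2.8 -0.7  2.8]
orange bands deg [(-68, -59), (-32, -29), (-3, 7), (27, 45), (72, 75)]
t 31.57 tcp [566.  214.5 116.6] yaw 1.703 F [-1.7  0.6  1.4] j6 -1.47 -> shift [ 0.004  0.222 -0.14 ] turn 0
```

The model now fits: the ridge is at -30.5°, both predicted and seen, with low forces. I'll continue to just short of square.

Emit:
{"api": "move_arm", "payload": {
  "series": [
    [[1, 0, 0.04, -0.03, 0], [1, 0, 0.08, -0.06, 0], [1, 0, 0.12, -0.085, 0], [1, 0, 0.16, -0.11, 0], [1, 0, 0.19, -0.125, 0]]
  ]
}}

```text
time: 32.2
tcp_pos: [577.0, 215.9, 123.8]
ee_rot: [2.07, 2.364, 0.0]
wrist_force: [-0.9, -0.3, -1.4]
grip_width: 0.0
```

Emit:
{"api": "move_arm", "payload": {
  "series": [
    [[1, 0, 0, 0, 0], [1, 0, 0, 0, 0]]
  ]
}}

```text
time: 32.45
tcp_pos: [577.0, 216.0, 124.0]
ee_rot: [2.069, 2.363, 0.001]
wrist_force: [-0.3, -0.1, -0.1]
grip_width: -0.001
```

```bash
python3 -c "
from h import *
sc();ridges(snap('side'));go(*co(-34.9,20,125))"
```

```text
t 32.45 tcp counter -37.1 19.8 124.0 F [-0.3 -0.1 -0.1]
orange bands deg [(-57, -49), (7, 18), (36, 60)]
t 32.5 tcp [577.  215.9 123.9] yaw 1.703 F [-0.5  0.8 -0.1] j6 -1.47 -> shift [ 0.004  0.038 -0.017] turn 0
```

Emit:
{"api": "move_arm", "payload": {
  "series": [
    [[1, 0, 0.015, -0.01, 0], [1, 0, 0.03, -0.015, 0], [1, 0, 0.03, -0.015, 0], [1, 0, -0.05, -0.015, 0], [1, 0, -0.1, -0.4, 0]]
  ]
}}

```text
time: 33.12
tcp_pos: [569.4, 214.8, 146.3]
ee_rot: [-2.068, -2.362, 0.005]
wrist_force: [0.1, -0.0, -0.5]
grip_width: -0.002
```

Emit:
{"api": "move_arm", "payload": {
  "series": [
    [[1, 0, 0, -0.6, 0], [1, 0, -1, -0.8, 0], [1, 0, -2.2, -0.8, 0], [1, 0, -2.6, -0.8, 0], [1, 0, -2.6, -0.8, 0]]
  ]
}}

```text
time: 33.75
tcp_pos: [414.2, 194.4, 196.4]
ee_rot: [2.068, 2.364, 0.001]
wrist_force: [0.7, 0.3, -0.7]
grip_width: -0.004
```

Run:
```python
import h
from h import *
sc();a=snap('top');b=snap('side');c0=CO.copy()
for dx in(-3,0,2):
    h.CO=c0+dx*np.array([np.cos(CA),np.sin(CA)]);print(9+dx);ridges(a);ridges(b)
green(a)
h.CO=c0
# digit band, rectified about the window top: ascii of the shown face (rows along counter x, columns along y)
X,Y=np.meshgrid(np.arange(-8,-48,-1.5),np.arange(24,-25,-2.))
uv=proj(a,[co(x,y,130) for y,x in zip(X.ravel(),Y.ravel())]).astype(np.float32).reshape(*X.shape,2)
g=cv2.remap(cv2.cvtColor(a['color'],cv2.COLOR_RGB2GRAY),uv[...,0],uv[...,1],cv2.INTER_CUBIC)
for x,r in zip(Y[:,0],g): print('%4d '%x+''.join(' .:-=+*#%@'[min(9,int(v)//22)] for v in r))
```

```text
t 33.75 tcp counter -201.3 20.0 196.4 F [ 0.7  0.3 -0.7]
6
orange bands deg [(-75, -39), (-19, -13), (15, 22), (37, 75)]
orange bands deg [(-54, -44), (-21, -14), (11, 23), (38, 68)]
9
orange bands deg [(-75, -42), (-21, -16), (13, 19), (34, 75)]
orange bands deg [(-75, -75), (-58, -45), (-23, -16), (9, 19), (36, 66)]
11
orange bands deg [(-75, -44), (-23, -17), (11, 17), (31, 64)]
orange bands deg [(-60, -46), (-25, -18), (8, 17), (36, 56)]
green cradle x 25.6 154.1 y -48.1 37.4 rect [89.6 -5.6] [ 85.7 127.8] 88.9
  24 ::::::::::::::::::---:...::
  22 -------===-------====-:..::
  20 ++=====++*+++++==+++=-:.:::
  18 ***++++*************+-:.:::
  16 #****+++*********#**+-::.:.
  14 ##*+++==++++********+-::...
  12 #*+==-----====++****+=-....
  10 #*=-:::-----:-=+****+=-...:
   8 #+=:.:-====--=+***#*+=-...:
   6 #+=:::=+**++++*#####+=:...:
   4 *+=-:-=********#####+=:...:
   2 *+=::-=++++++++**##*+=:...:
   0 *+=:::-==---=-=+*##*+=:. .:
  -2 *+=:.:-==----:-=*##*+=:..::
  -4 **=:.:=++===-::=*##*+=-..::
  -6 #*+:.-+****+-.:=###*+=-::::
  -8 ##+:.=*#****-.:+##**+=-::::
 -10 ##+:.-+++++=-.:+*#**+=-::::
 -12 #*+-:-======::-+****+=-:...
 -14 #*+=-=======--=+****+=-:...
 -16 #*++++++++++++++****+=-...:
 -18 **++****+++***+++***+=-...:
 -20 ++++***+++++++++++++=-:...:
 -22 ---====----=====---=--:...:
 -24 ::::::::::::----::::::...::
```

The shown face reads 6, its digit centred within about 1 mm of the wheel's top, with ridges at about -18.5° and +16.5°. The pulley hasn't moved, and the arm is clear. Handing in.

```bash
python3 -c "
from rig import sign_off,monitor
print(monitor.sense()['wrist_force']);print(sign_off())"
```

```text
[0.3619207  0.64239331 0.59072933]
the job is handed in; nothing more can be done
None
```

The pulley is stowed with the catch down behind it, the counter shows 6 about 1–2° short of exactly square, and I handed the job in at about 34 s.

**Pulley:** I pushed it eye first with the shut fingers until it lifted the catch and the catch dropped behind it. The top view showed the catch down. The last measurement put the pulley at x of about 26 to 154 mm in the cradle's frame, unchanged since the catch dropped.

**Counter:** I rolled the thumbwheel from 2 to 6 ridge by ridge. In the last check the ridges stood at about -18.5° and +16° from the top view, and about 1–2° short from the side view. The digit was centred within about 1 mm.

**What disagreed or went wrong:**
- My first estimate of the counter's x was about 9 mm short. I corrected it with a light touch of about 12 N on the fixed housing front, the axle cap in the side view, and the ridge spacing.
- Some early strokes made the fingertip ride up on a ridge, with up to about 36 N at the wrist. Deeper, slower pushes cured this.
- The final 6 was checked only from pixel values, because the 12-picture limit was used up.
- I did not measure the other gear again at the end, but nothing I did should have touched it.

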